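# Put a linocut block away upright in the print-room rack

### The job

Put away the linocut block that lies flat on the bench: stand it up on one of its short ends on the bench and let go of it, then pick it up again and lower it into the one empty groove of the wooden rack, with its lino face turned the same way as the faces of the blocks already there. Leave it standing fully home on the floor of the groove with neither side edge sticking out past the rack, do not let it drop or topple at any time, and leave the other blocks and the things on the bench where they are.

Things in the scene. Friction and masses are not known exactly. Their poses are not given: they have to be found in the camera images.
- block: linocut block to put away: 100 mm long (its x), 64 wide (y), 19 thick (z), about 0.1 kg; 16 mm tan MDF with 3 mm dark grey lino, carved with a leaf, on one face. Starts flat on the bench, lino up. Origin: centre of its wooden back face; z points out of the lino face. The short ends are alike, it may stand on either.
- block_center (a point): the middle of that block's volume, 9.5 mm from its origin along its z; axes as the block's. It is 50 mm above whatever the block stands on when the block is on a short end.
- rack: fixed wooden rack, 276 mm long (its x), 130 wide (its y), 40 high, with four grooves across its full width, open at both ends. Origin: centre of its underside on the bench, z up. Grooves at x = -90, -30, 30, 90 mm, 24 mm wide (4 mm bevels widen the mouth to 32), 28 deep. Three hold blocks on end, all lino faces towards rack +x (away from the robot), 41 mm of air between blocks.
- empty_groove (a point): the middle of the floor of the empty groove, 12 mm above the bench; axes as the rack's (x across the groove, the way the lino faces must look; y along the groove; z up). Which groove is empty changes.
- block_waves: a block already in the rack, 105 mm high, 74 mm wide, 19 mm thick, carved with waves; origin at the centre of its lower end, its x points out of its lino face, z up. Leave alone.
- block_sun: a block already in the rack, 90 mm high, 68 mm wide, 19 mm thick, carved with a sun; origin and axes likewise. Leave alone.
- block_bars: a block already in the rack, 98 mm high, 60 mm wide, 19 mm thick, carved with slanting bars; origin and axes likewise. Leave alone.
- brayer: ink roller lying on the bench, black roller 75 mm long and 32 mm thick (along its y), wooden handle to its -x, 155 mm long in all; origin on the bench under the roller. Leave alone.
- cutter: small lino cutter lying on the bench, 115 mm long along its x, 25 mm high, handle to -x; origin on the bench under the ferrule. Leave alone.
- ink_bottle: black ink bottle, 58 mm across, 125 mm high, standing; origin at its underside. Leave alone.
- ink_jar: glass jar with steel lid, 64 mm across, 55 mm high, standing; origin at its underside. Leave alone.
- brush_jar: white jar 72 mm across and 95 mm high holding brushes that reach 235 mm high and spread to 110 mm across; origin at its underside. Leave alone.
- rack_end (a point): the middle of the rack's far end face (its +x end, 138 mm from the rack's origin, 26 mm above the bench): the lino faces must look towards this end.
Not all that is in view belongs to the job. Leave any green look-alike of the block alone.

How it is judged:
By the outcome, as a careful person would: the job done as asked, in the order asked, and still so for the second after the job is handed in, with the robot touching nothing.
It also fails if it takes over 61 s, if anything falls off the work surface, if the arm or the gripper's body presses on something with over 40 N, if the wrist force passes 120 N, or if a joint passes its speed limit or range.

### The arm

A 6-joint arm with a two-finger parallel gripper is mounted at the origin on the work surface. World frame = base frame: x ahead of the robot, y to its left, z up, the work surface at z = 0. Lengths are in m, angles in degrees, forces in N, time in s.
With the tool pointing down it reaches from about 0.375 to 0.9 m from the base axis. Payload 3.1 kg.
Tool frame: the origin (TCP) lies on the centre line of the jaws, within the pads' length; the fingertips stand 22 mm ahead of it and the grasp point (between the pads) lies 3 mm ahead of it; y points along the fingers, z is the direction in which the jaws open and shut, and the axes are right-handed (so a half turn about y gives the same grasp; the last joint's range is limited). The gripper opens to 87 mm and grips with 3 to 60 N. Pads are 19 mm wide; open, the fingers measure 117 mm over their backs; the gripper's body (75 mm by 190 mm) begins 51 mm behind the grasp point.
Start: joints at [-83.451, 30.224, 82.088, -0, 67.689, -10.227], TCP at [0.18, -0.598, 0.216] pointing down, gripper open.
Joint ranges: [-176.69, 176.69], [-43.24, 126.21], [12.49, 139.97], [-82, 262], [0, 151.66], [-163.58, 163.58]. Speed limits (degrees/s): [159.86, 159.86, 180, 180, 180, 180].

### API

Orientations are given as a 3x3 rotation matrix whose columns are the frame's x, y, z axes.
In Python, from rig import bot gives the robot as it stands.
- The arm moves only by the tool jog_arm, never from a script. Its argument "motion" is one flat list of numbers, 6 for each row, row after row: the shift along the tool's x, y, z in mm, then the turn, a rotation vector about the tool's x, y, z in degrees. A call has 1 to 20 rows; each row is the pose to reach, as a shift and turn from the pose commanded when the call began, along the tool's axes at that moment; what a row does not reach only later rows make up. A row lasts 1/8 s, in which the tool goes at most 62.5 mm and 10.7 degrees, less where a joint would pass 70% of its speed; a pose out of reach is approached as far as the arm can. A call with a gripper value outside its range is refused whole. "gripper" is the opening, from 0 (shut) to 1 (fully open), set as the call begins (left out, the last holds). The fingers move at their own pace and stop on an object; the grip force is fixed at half the most. Time passes only in rows, so rows that repeat a pose let the fingers close. It gives the time, the measured TCP pose, the force and the opening at its end, in the units of the state.
- bot.read_state(): the state, without advancing time (a new reading comes with each control period).
- bot.capture(name): name is "scene" or "top"; returns (picture, depth): 400x640x3 uint8, red, green, blue; 400x640 float32, m along the optical axis (not along the pixel's ray), 0 where there is no reading.
- bot.get_calibration(name): a dict with "mtx" (3x3 intrinsics, pixels), "pose" (4x4, takes a point from camera to world coordinates). Camera axes: x right, y up, looking along -z (the intrinsics and any distortion apply to the point x, -y, -z); pixel columns grow to the right and rows downward; lengths in m; the calibration is good to about 2 mm. A picture is of the moment at which its call begins. get_calibration takes no time and is no camera call.
- bot.hand_in(): hands the job in, once; it reports no verdict.
The state is a dict: "time_s": time; "joint_positions": joint angles; "qvel": joint speeds; "tau": joint torques, N m; "position": TCP position; "tcp_rot": TCP orientation; "force": force on the tool from outside, world axes, zero at the start; "moment": the same for the moment, N m; "opening": opening from 0.0 (shut) to 1.0 (fully open).
Only numpy, scipy, OpenCV 4.12 (cv2) and the standard library are available. Lean on these libraries where they do the work, as an engineer would, in place of code of your own. Each camera call takes 0.05 s, during which the arm holds its last target.

## Working session

There is one attempt and no reset: what is moved stays moved. The work goes in short steps, Python scripts to look and compute and a tool call to move; the robot and the scene stay as the last step left them, time stands still between calls to the robot, and variables do not carry over. Pictures are saved under pics/ and viewed, and the job is handed in when it is done.

Besides the shell and the picture viewer there is one more tool, called after "Call:" as a command line: name --argument value ..., lists and objects as JSON in quotes. jog_arm: Moves the arm, as the interface text tells. Its arguments: {"type":"object","properties":{"motion":{"type":"array","items":{"type":"number"}},"gripper":{"type":"number"}},"required":["motion"]}

```bash
ls; mkdir -p pics
python3 - <<'E'
from rig import bot
import cv2,numpy as np
s=bot.read_state();print({k:np.round(v,3).tolist() for k,v in s.items()})
for n in("scene","top"):
    im,d=bot.capture(n);cv2.imwrite(f"pics/{n}0.png",im[:,:,::-1]);np.savez(f"pics/{n}0.npz",im=im,d=d)
    print(n,{k:np.round(v,4).tolist() if not isinstance(v,str) else v for k,v in bot.get_calibration(n).items()})
E
```

```text
pics
{'time_s': 0.0, 'joint_positions': [-83.452, 30.279, 82.156, -0.001, 67.688, -10.228], 'qvel': [0.034, 0.042, 0.071, 0.007, 0.068, 0.087], 'tau': [-0.0, -44.004, -17.659, 0.063, 0.058, -0.0], 'position': [0.18, -0.598, 0.215], 'tcp_rot': [[-0.957, -0.0, 0.289], [-0.289, 0.002, -0.957], [-0.0, -1.0, -0.002]], 'force': [0.341, 0.001, -0.115], 'moment': [-0.042, 0.043, 0.017], 'opening': 1.003}
scene {'mtx': [[372.6707, 0.0, 313.5814], [0.0, 372.6707, 202.1581], [0.0, 0.0, 1.0]], 'pose': [[-0.8873, -0.2391, 0.3944, 0.9766], [0.461, -0.4875, 0.7415, 0.6548], [0.0149, 0.8397, 0.5428, 0.6325], [0.0, 0.0, 0.0, 1.0]]}
top {'mtx': [[361.4832, 0.0, 320.1496], [0.0, 361.4832, 200.3413], [0.0, 0.0, 1.0]], 'pose': [[0.0223, 0.9785, -0.205, 0.4051], [-0.9997, 0.0207, -0.01, -0.128], [-0.0056, 0.2052, 0.9787, 0.8839], [0.0, 0.0, 0.0, 1.0]]}
```

View pics/scene0.png

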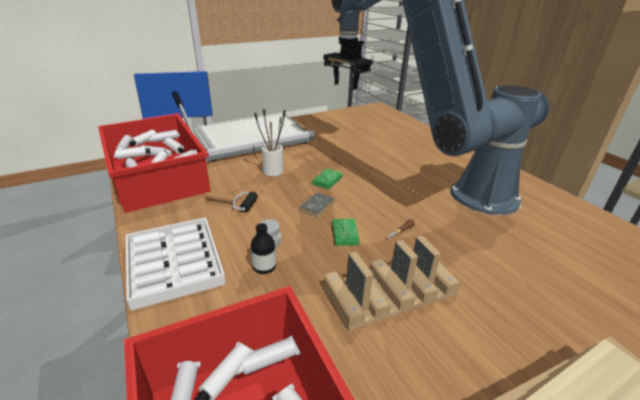

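View pics/top0.png

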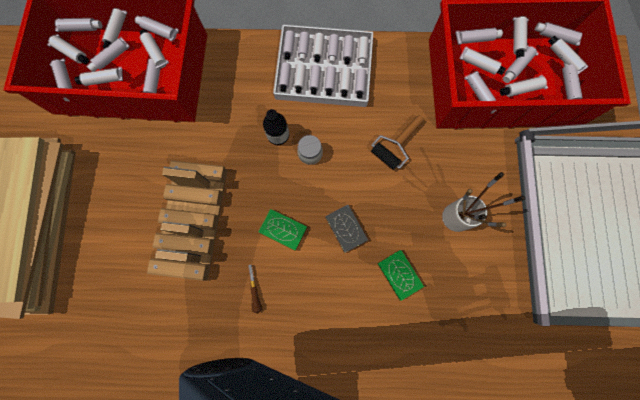

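The top picture shows the grey block at (347,228) and green look-alikes at (284,230) and (401,274). The rack is at (190,220), with blocks at about (190,172), (187,225) and (183,253). The grey block with the carved leaf is the target. Next I'll check it in close crops and measure.

```bash
cat > h.py <<'E'
import numpy as np,cv2
from rig import bot
def cloud(n,d):
    c=bot.get_calibration(n);K=c["mtx"];P=np.array(c["pose"])
    v,u=np.mgrid[0:400,0:640]
    X=np.stack([(u-K[0][2])/K[0][0]*d,-(v-K[1][2])/K[1][1]*d,-d],-1)
    W=X@P[:3,:3].T+P[:3,3]; W[d==0]=np.nan
    return W
E
python3 - <<'E'
from h import *
for n,(b) in {"top":[(290,380,180,270),(130,250,140,300)],"scene":[(290,350,180,225),(315,465,225,335)]}.items():
    z=np.load(f"pics/{n}0.npz");im,d=z["im"],z["d"];W=cloud(n,d)
    for i,(a,bb,c,e) in enumerate(b):
        cv2.imwrite(f"pics/{n}crop{i}.png",cv2.resize(im[c:e,a:bb,::-1],None,fx=3.6,fy=3.6,interpolation=cv2.INTER_CUBIC))
    m=np.isfinite(W[...,2])
    # bench plane check
    q=W[(W[...,0]>.3)&(W[...,0]<.7)&(abs(W[...,1])<.5)&(abs(W[...,2])<.01)]
    print(n,"bench z",np.median(q[:,2]))
    a,bb,c,e=b[0]
    w=W[c:e,a:bb].reshape(-1,3); w=w[(w[:,2]>.012)&(w[:,2]<.03)]
    r=cv2.minAreaRect((w[:,:2]*1000).astype(np.float32));print("block",len(w),np.median(w[:,2]),r,w[:,:2].mean(0))
    a,bb,c,e=b[1]
    w=W[c:e,a:bb].reshape(-1,3)
    for lo,hi in((.033,.046),(.06,.125)):
        x=w[(w[:,2]>lo)&(w[:,2]<hi)];r=cv2.minAreaRect((x[:,:2]*1000).astype(np.float32));print(lo,len(x),np.median(x[:,2]),r)
E
```

```text
top bench z -0.00028635122507592037
block 1444 0.01875622127902965 ((515.4180908203125, -158.03611755371094), (226.4935302734375, 127.85797882080078), 81.80557250976562) [ 0.5156788  -0.15476048]
0.033 3958 0.039312196663440435 ((533.0111083984375, 197.27114868164062), (131.37110900878906, 276.2375793457031), 84.49017333984375)
0.06 1207 0.10369177581904421 ((532.84228515625, 196.6256103515625), (75.80121612548828, 202.84007263183594), 87.83277130126953)
scene bench z -0.00048692813789313893
block 629 0.01763300675586843 ((505.570068359375, -184.2208709716797), (262.7032775878906, 133.20797729492188), 69.8175048828125) [ 0.50736213 -0.17420926]
0.033 2844 0.039204380527687044 ((534.1343994140625, 200.74110412597656), (132.4144744873047, 275.9315490722656), 84.44036865234375)
0.06 1887 0.09482253890919479 ((533.5079345703125, 200.02853393554688), (78.0585708618164, 204.25399780273438), 87.74102783203125)
```

Run:
```python
from h import *
a=cv2.imread("pics/topcrop0.png");b=cv2.imread("pics/topcrop1.png");c=cv2.imread("pics/scenecrop1.png")
H=600
o=[cv2.resize(x,None,fx=400/x.shape[1],fy=400/x.shape[1]) for x in (a,c)]
f=np.zeros((300+300,800,3),np.uint8)
x=cv2.resize(b,(400,int(400*b.shape[0]/b.shape[1])))
f[:x.shape[0],:400]=x
f[:293,400:]=o[1][:293]
y=cv2.resize(a,(300,300));f[300:,400:700]=y
cv2.imwrite("pics/comb.png",f)
# block
for n,s in(("top",1),("scene",1)):
    z=np.load(f"pics/{n}0.npz");im,d=z["im"].astype(int),z["d"];W=cloud(n,d)
    sat=im.max(-1)-im.min(-1)
    m=(sat<35)&(W[...,2]>.012)&(W[...,2]<.025)&(W[...,0]>.4)&(W[...,0]<.62)&(W[...,1]>-.25)&(W[...,1]<-.02)
    k,l,st,ce=cv2.connectedComponentsWithStats(m.astype(np.uint8))
    i=1+np.argmax(st[1:,4]);w=W[l==i]
    print(n,st[i],np.median(w[:,2]),cv2.minAreaRect((w[:,:2]*1000).astype(np.float32)),w.mean(0))
# standing blocks: points above 60mm by local x along rack
for n in("top","scene"):
    z=np.load(f"pics/{n}0.npz");W=cloud(n,z["d"]).reshape(-1,3)
    t=np.radians(-5.5);c0=np.array([.5335,.199])
    q=W[:,:2]-c0;X=q@[np.cos(t),np.sin(t)];Y=q@[-np.sin(t),np.cos(t)]
    for g in(-.09,-.03,.03,.09):
        m=(abs(X-g)<.02)&(abs(Y)<.06)&(W[:,2]>.055)&(W[:,2]<.14)
        if m.sum()>5: print(n,g,m.sum(),np.percentile(X[m],[2,50,98]).round(4),np.percentile(Y[m],[2,98]).round(4),W[m,2].max().round(4))
        else: print(n,g,"empty")
```

```text
top [ 326  205   42   47 1088] 0.018826273569803875 ((520.1875610351562, -183.5615234375), (99.69563293457031, 63.86448287963867), 29.389022827148438) [ 0.51953223 -0.18353896  0.01876047]
scene [300 193  34  21 383] 0.01772575044807534 ((520.2247314453125, -180.33782958984375), (102.64883422851562, 63.39853286743164), 30.063669204711914) [ 0.52228757 -0.17835482  0.01769255]
top -0.09 344 [-0.0994 -0.0904 -0.0813] [-0.0451  0.0213] 0.1052
top -0.03 363 [-0.04   -0.0318 -0.0212] [-0.0402  0.019 ] 0.1129
top 0.03 empty
top 0.09 535 [0.0797 0.0847 0.0984] [-0.0346  0.0379] 0.1199
scene -0.09 591 [-0.0988 -0.0819 -0.0794] [-0.0398  0.027 ] 0.1036
scene -0.03 614 [-0.039  -0.0217 -0.0195] [-0.0348  0.0237] 0.1117
scene 0.03 empty
scene 0.09 803 [0.0811 0.0981 0.0999] [-0.0289  0.0434] 0.1197
```

View pics/comb.png

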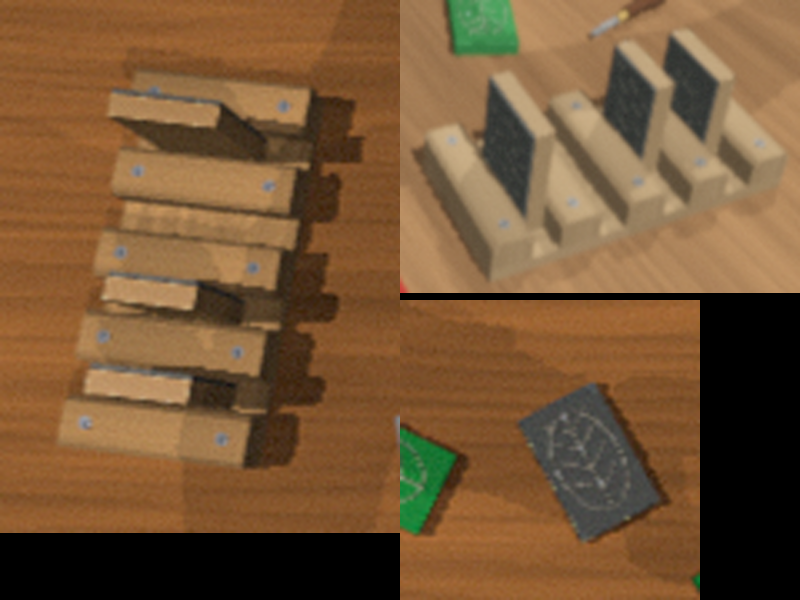

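The crop confirms the dark grey leaf-carved block. Its centre is about (0.520,-0.182) with the long axis at azimuth 29.5°, and its top is at 19 mm. The cameras measure it at 100x64 mm. The rack centre is about (0.5335,0.199), turned -5.5°, and its groove at +30 is empty. 

Plan:
1. Grip across the width with the tool tilted 45°.
2. Lift, turn 90° about the jaw axis, and stand the block up.
3. Regrip from above across the thickness.
4. Turn it and lower it into the groove.

```bash
cat >> h.py <<'E'
from scipy.spatial.transform import Rotation as Ro
def R_down(az):  # jaw axis azimuth (deg), fingers down
    a=np.radians(az);z=np.array([np.cos(a),np.sin(a),0]);y=np.array([0,0,-1.]);return np.stack([np.cross(y,z),y,z],1)
def tilt(R,deg): return R@Ro.from_rotvec([0,0,deg],degrees=True).as_matrix()
def rel(p,R,G=True,p0=None,R0=None):
    "p grasp point target"
    s=bot.read_state();p0=np.array(s["position"]) if p0 is None else p0;R0=np.array(s["tcp_rot"]) if R0 is None else R0
    t=np.array(p)-.003*R[:,1]
    return np.round(np.r_[R0.T@(t-p0)*1000,Ro.from_matrix(R0.T@R).as_rotvec(degrees=True)],1).tolist()
def st():
    s=bot.read_state();R=np.array(s["tcp_rot"]);print("t",s["time_s"],"J",np.round(s["joint_positions"],1).tolist(),"G",np.round(np.array(s["position"])+.003*R[:,1],4).tolist(),"F",np.round(s["force"],1).tolist(),"op",round(s["opening"]*87,1));return s,R
E
python3 - <<'E'
from h import *
s,R=st()
d=np.array([np.cos(np.radians(29.5)),np.sin(np.radians(29.5)),0])
c=np.array([.520,-.182,0]);G=c-.025*d;Rt=tilt(R_down(-60.5),45)
print(G,Rt.round(3).tolist())
print("pre",rel(G+[0,0,.11],Rt))
E
```

```text
t 0.1 J [-83.5, 30.3, 82.1, -0.0, 67.7, -10.2] G [0.1803, -0.5977, 0.2126] F [-1.2, 0.4, 0.7] op 87.2
[ 0.49824111 -0.19431059  0.        ] [[-0.615, 0.615, 0.492], [-0.348, 0.348, -0.87], [-0.707, -0.707, 0.0]]
pre [-418.7, 104.2, -293.8, -4.9, -12.1, 44.8]
```

Call:
jog_arm --motion '[-42,10,-29,-0.5,-1.2,4.5,-84,21,-59,-1,-2.4,9,-126,31,-88,-1.5,-3.6,13.4,-168,42,-118,-2,-4.8,17.9,-209,52,-147,-2.5,-6,22.4,-251,63,-176,-2.9,-7.3,26.9,-293,73,-206,-3.4,-8.5,31.4,-335,83,-235,-3.9,-9.7,35.8,-377,94,-264,-4.4,-10.9,40.3,-419,104,-294,-4.9,-12.1,44.8,-419,104,-294,-4.9,-12.1,44.8,-419,104,-294,-4.9,-12.1,44.8]'

```text
time_s: 1.6
position: [0.4968, -0.1966, 0.1122]
tcp_rot: [[-0.615, 0.616, 0.492], [-0.35, 0.346, -0.87], [-0.706, -0.708, 0.002]]
force: [-0.3, -0.8, -0.4]
opening: 1.0
```

Run:
```python
from h import *
s,R=st()
d=np.array([np.cos(np.radians(29.5)),np.sin(np.radians(29.5)),0])
c=np.array([.520,-.182,0]);G=c-.025*d;Rt=tilt(R_down(-60.5),45)
print(R.round(3).tolist(),rel(G+[0,0,.11],Rt),rel(G+[0,0,.024],Rt))
for n in("top","scene"):
    im,dd=bot.capture(n);cv2.imwrite(f"pics/{n}1.png",im[:,:,::-1])
a,b=(cv2.imread(f"pics/{n}1.png") for n in("top","scene"))
f=np.hstack([cv2.resize(a[120:320,240:500],(400,308)),cv2.resize(b[80:280,220:480],(400,308))]);cv2.imwrite("pics/c1.png",f)
```

```text
t 1.6 J [-59.9, 38.1, 118.1, 68.5, 49.4, -58.0] G [0.4987, -0.1956, 0.1101] F [-0.3, -0.8, -0.4] op 87.0
[[-0.615, 0.616, 0.492], [-0.35, 0.346, -0.87], [-0.706, -0.708, 0.002]] [-0.1, 0.2, -1.3, -0.1, 0.1, 0.1] [60.7, 61.1, -1.5, -0.1, 0.1, 0.1]
```

View pics/c1.png

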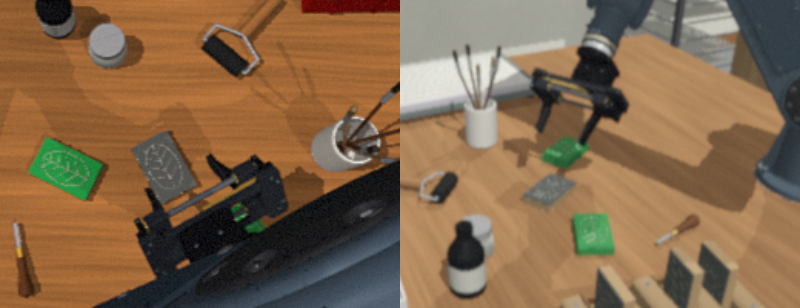

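The picture shows the jaws tilted 45°, straddling the grey block at about (165,165) in the left panel. Nothing is in the way, so I'll go down and grip.

Call:
jog_arm --motion '[15,15,-1,0,0,0,30,30,-1.5,0,0,0,42,42,-1.5,0,0,0,52,52,-1.5,0,0,0,58,58,-1.5,0,0,0,61,61,-1.5,0,0,0,61,61,-1.5,0,0,0]'

```text
time_s: 2.58
position: [0.4961, -0.1952, 0.0263]
tcp_rot: [[-0.615, 0.616, 0.492], [-0.349, 0.346, -0.871], [-0.707, -0.707, 0.002]]
force: [-0.3, 0.1, -0.6]
opening: 1.002
```

Call:
jog_arm --motion '[0,0,0,0,0,0,0,0,0,0,0,0,0,0,0,0,0,0,0,0,0,0,0,0,0,0,0,0,0,0,0,0,0,0,0,0]' --gripper 0.55

```text
time_s: 3.32
position: [0.4961, -0.1948, 0.0262]
tcp_rot: [[-0.615, 0.616, 0.492], [-0.349, 0.347, -0.87], [-0.707, -0.707, 0.002]]
force: [-0.0, -0.2, -0.3]
opening: 0.557
```

The opening is 48 mm, but the block is 64 mm wide, so the jaws aren't on it. I'll take a picture.

Run:
```python
from h import *
st()
for n in("top","scene"):
    im,dd=bot.capture(n);cv2.imwrite(f"pics/{n}2.png",im[:,:,::-1]);np.savez(f"pics/{n}2.npz",im=im,d=dd)
a,b=(cv2.imread(f"pics/{n}2.png") for n in("top","scene"))
f=np.hstack([cv2.resize(a[160:300,280:440],(400,350),interpolation=2),cv2.resize(b[130:235,270:390],(400,350),interpolation=2)]);cv2.imwrite("pics/c2.png",f)
```

```text
t 3.325 J [-59.9, 49.9, 118.8, 79.6, 45.9, -74.3] G [0.4979, -0.1937, 0.0241] F [-0.0, -0.2, -0.3] op 48.4
```

View pics/c2.png

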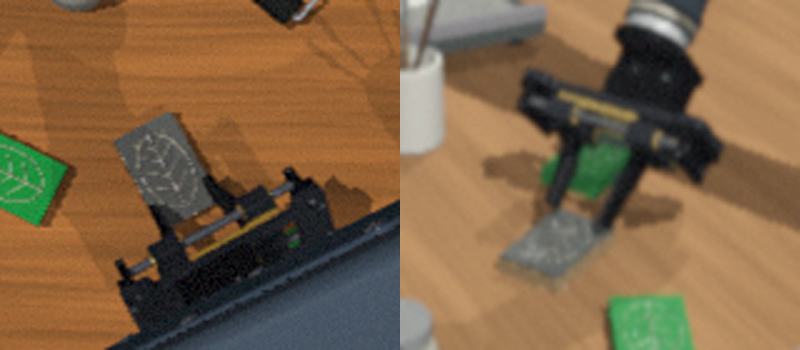

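Run:
```python
from h import *
z=np.load("pics/top2.npz");im,d=z["im"].astype(int),z["d"];W=cloud("top",d)
im0=np.load("pics/top0.npz")["im"]
o=np.hstack([cv2.resize(x[195:275,315:415].astype(np.uint8)[:,:,::-1],(400,320),interpolation=2) for x in(im0,im)])
cv2.imwrite("pics/c3.png",o)
m=(W[...,2]>.005)&(W[...,2]<.024)&(W[...,0]>.44)&(W[...,0]<.62)&(W[...,1]>-.25)&(W[...,1]<-.12)
w=W[m];r=cv2.minAreaRect((w[:,:2]*1000).astype(np.float32));print(r,np.median(w[:,2]))
```

```text
((520.081298828125, -183.39999389648438), (99.90396881103516, 63.67293167114258), 29.406030654907227) 0.018638687066467652
```

View pics/c3.png

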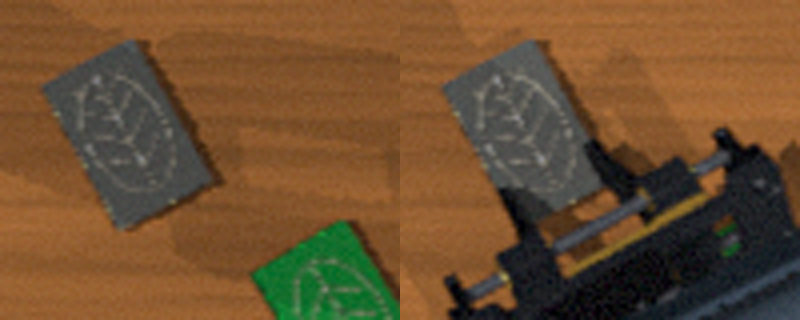

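The block hasn't moved and the jaws look closed on its sides, so the opening may not be linear in mm. I'll command a tighter closing to test that.

Call:
jog_arm --motion '[0,0,0,0,0,0,0,0,0,0,0,0,0,0,0,0,0,0]' --gripper 0.4

```text
time_s: 3.8
position: [0.496, -0.1948, 0.0262]
tcp_rot: [[-0.615, 0.616, 0.492], [-0.349, 0.347, -0.87], [-0.707, -0.707, 0.002]]
force: [0.9, 0.0, -0.1]
opening: 0.411
```

Run:
```python
from h import *
st()
s=bot.read_state();print(s["opening"])
```

```text
t 3.8 J [-59.9, 49.9, 118.8, 79.6, 45.9, -74.3] G [0.4979, -0.1938, 0.0241] F [0.9, 0.0, -0.1] op 35.8
0.41144047942946643
```

Run:
```python
from h import *
for n in("top","scene"):
    im,dd=bot.capture(n);cv2.imwrite(f"pics/{n}4.png",im[:,:,::-1]);np.savez(f"pics/{n}4.npz",im=im,d=dd)
a,b=(cv2.imread(f"pics/{n}4.png") for n in("top","scene"))
f=np.hstack([cv2.resize(a[195:275,315:415],(400,320),interpolation=2),cv2.resize(b[155:219,290:370],(400,320),interpolation=2)]);cv2.imwrite("pics/c4.png",f)
```

```text
(no output)
```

View pics/c4.png

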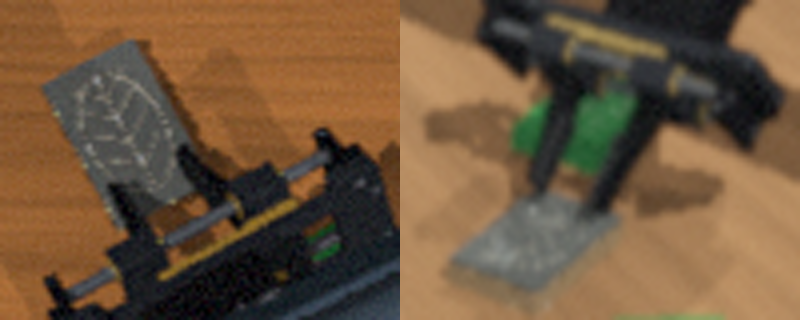

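Run:
```python
from h import *
s,R=st();p=np.array(s["position"])
for n in("top","scene"):
    z=np.load(f"pics/{n}4.npz");im=z["im"].astype(int);W=cloud(n,z["d"]);
    q=(W-p)@R*1000
    m=(im.sum(-1)<130)&(abs(q[...,2])<60)&(abs(q[...,0])<30)&(q[...,1]>-40)&(q[...,1]<60)&(W[...,2]>.0)
    w=q[m];h=W[m][:,2]*1000
    for lo in range(-40,50,5):
        k=(w[:,1]>=lo)&(w[:,1]<lo+5)
        if k.sum():print(n,lo,k.sum(),"x",np.percentile(w[k,0],[5,50,95]).round(),"z",np.percentile(w[k,2],[5,50,95]).round(),"h",np.percentile(h[k],[1,50,99]).round())
```

```text
t 3.9 J [-59.9, 49.9, 118.8, 79.6, 45.9, -74.3] G [0.4979, -0.1937, 0.0241] F [0.1, 0.2, -0.4] op 35.0
top -40 16 x [-12. -10.  -5.] z [-26.  20.  29.] h [52. 59. 62.]
top -35 17 x [-12. -10.   1.] z [-26.  20.  27.] h [46. 56. 59.]
top -30 17 x [-12. -10.   1.] z [-24.  19.  27.] h [45. 53. 56.]
top -25 15 x [-12. -10.   3.] z [-25.  19.  26.] h [38. 49. 51.]
top -20 12 x [-13. -10.   3.] z [-24.  19.  25.] h [35. 45. 48.]
top -15 13 x [-12.  -9.  20.] z [-26. -19.  25.] h [19. 42. 44.]
top -10 11 x [-11.  -9.  19.] z [-23.  -4.  25.] h [17. 39. 41.]
top -5 4 x [11. 13. 15.] z [-13.  -8.  -5.] h [18. 19. 20.]
top 15 1 x [19. 19. 19.] z [41. 41. 41.] h [1. 1. 1.]
top 30 1 x [6. 6. 6.] z [39. 39. 39.] h [0. 0. 0.]
top 40 1 x [-6. -6. -6.] z [40. 40. 40.] h [1. 1. 1.]
scene -40 10 x [-13.  -8.  -1.] z [-30.  -6.  26.] h [51. 58. 62.]
scene -35 8 x [-13.  -7.  -2.] z [-30. -28.   3.] h [50. 54. 60.]
scene -30 9 x [-12.  -6.   1.] z [-29.  15.  25.] h [45. 50. 55.]
scene -25 10 x [-11.  -2.   4.] z [-29. -27.  17.] h [37. 45. 52.]
scene -20 9 x [-12.  -8.   2.] z [-28. -26.  16.] h [36. 44. 49.]
scene -15 6 x [-14. -11.   0.] z [-29. -27. -25.] h [34. 41. 45.]
scene -10 6 x [-12.  -6.  -0.] z [-29. -27.   5.] h [32. 34. 40.]
```

Run:
```python
from h import *
s,R=st();p=np.array(s["position"])
for n in("top","scene"):
    z=np.load(f"pics/{n}4.npz");W=cloud(n,z["d"]);q=(W-p)@R*1000;h=W[...,2]*1000
    m=(abs(q[...,2])<45)&(abs(q[...,0])<25)&(q[...,1]>-20)&(q[...,1]<40)&(h>21)
    v,u=np.where(m)
    o=np.argsort(-q[m][:,1])[:14]
    for i in o: print(n,u[i],v[i],q[v[i],u[i]].round(1),h[v[i],u[i]].round(1),z["im"][v[i],u[i]])
```

```text
t 3.9 J [-59.9, 49.9, 118.8, 79.6, 45.9, -74.3] G [0.4979, -0.1937, 0.0241] F [0.1, 0.2, -0.4] op 35.0
top 338 227 [-23.2  29.7 -14.9] 21.5 [80 81 77]
top 352 220 [-22.6  28.8  22.9] 21.8 [115 111 104]
top 349 222 [-21.5  28.8  14.3] 21.1 [82 83 80]
top 353 220 [-21.4  28.4  25.1] 21.2 [128 123 117]
top 347 225 [-18.9  25.6   6.5] 21.5 [76 78 78]
top 350 224 [-17.9  24.7  14. ] 21.4 [98 96 89]
top 355 222 [-16.9  23.6  27. ] 21.5 [85 87 80]
top 351 223 [-20.4  23.3  16.9] 24.1 [88 90 81]
top 355 223 [-15.4  22.2  25.8] 21.4 [109 107  97]
top 340 232 [-13.8  21.1 -16.4] 21.0 [77 79 75]
top 355 224 [-13.7  20.9  24.6] 21.1 [80 80 75]
top 355 225 [-12.3  19.3  23.4] 21.3 [104 100  98]
top 352 227 [-12.9  17.4  14.5] 23.0 [78 80 77]
top 354 227 [-10.2  17.   18.9] 21.4 [85 86 83]
scene 317 193 [ 6.  -3.8 22.4] 24.6 [58 57 52]
scene 318 193 [-0.2 -3.8 16. ] 29.1 [56 56 54]
scene 329 197 [  2.6  -3.9 -22.7] 27.0 [52 54 55]
scene 331 198 [  9.7  -4.2 -27. ] 22.3 [88 88 85]
scene 316 192 [-2.7 -4.3 22.5] 31.2 [83 65 52]
scene 317 192 [-7.9 -4.5 16.7] 34.9 [54 49 46]
scene 315 191 [-12.7  -4.6  21.9] 38.5 [93 68 51]
scene 330 197 [  0.6  -4.6 -26.7] 29.0 [48 51 49]
scene 328 196 [ -3.4  -4.8 -21.1] 32.0 [44 46 44]
scene 329 196 [ -7.8  -5.1 -26.2] 35.3 [30 31 28]
scene 319 193 [ 2.9 -5.4 14.4] 28.0 [88 83 75]
scene 316 191 [-13.7  -5.4  18.2] 39.7 [64 54 45]
scene 327 195 [-11.   -5.5 -20.3] 37.8 [66 58 53]
scene 318 192 [-4.1 -6.2 15.4] 33.5 [41 40 40]
```

Run:
```python
from h import *
z=np.load("pics/scene0.npz");W=cloud("scene",z["d"])
R=np.array([[-.957,0,.289],[-.289,.002,-.957],[0,-1,-.002]]);p=np.array([.18,-.598,.215])
q=(W-p)@R*1000
m=(abs(q[...,2])<75)&(abs(q[...,0])<25)&(q[...,1]>-80)&(q[...,1]<60)
w=q[m]
for lo in range(-80,60,6):
    k=(w[:,1]>=lo)&(w[:,1]<lo+6)
    if k.sum():print(lo,k.sum(),"x",np.percentile(w[k,0],[5,50,95]).round(),"z",np.percentile(w[k,2],[5,50,95]).round())
```

```text
-80 4 x [-21. -11.  -8.] z [45. 47. 52.]
-74 15 x [-17. -13.   4.] z [-57.  48.  61.]
-68 16 x [-15. -10.   7.] z [-62.  44.  52.]
-62 16 x [-13.  -9.   7.] z [-62.  -5.  55.]
-56 22 x [-16.  -8.   6.] z [-62.  -3.  50.]
-50 20 x [-15.  -7.   6.] z [-61.  -3.  52.]
-44 17 x [-14.  -8.   4.] z [-59. -50.  47.]
-38 15 x [-13.  -9.   7.] z [-58. -47.  48.]
-32 17 x [-14. -10.   8.] z [-58.  38.  47.]
-26 16 x [-14.  -5.   6.] z [-56. -52.  48.]
-20 13 x [-14.  -6.   6.] z [-57.  39.  49.]
-14 18 x [-12.  -8.   7.] z [-56.  -4.  47.]
-8 9 x [-12.  -2.  11.] z [-54. -43.  46.]
```

Both cameras, in the start pose as well as here, show the fingertips about 3 mm behind the reported TCP. They should be 22 mm ahead of it, so my reference is about 25 mm off along tool y. The fingers closed above the block and nothing was touched. I'll open, advance 25 mm along tool y, and grip.

Call:
jog_arm --motion '[0,0,0,0,0,0,0,0,0,0,0,0,0,0,0,0,0,0,0,0,0,0,0,0,0,0,0,0,0,0]' --gripper 1.0

```text
time_s: 4.53
position: [0.496, -0.1948, 0.0262]
tcp_rot: [[-0.615, 0.616, 0.492], [-0.349, 0.347, -0.87], [-0.707, -0.707, 0.002]]
force: [-0.4, 0.6, -0.8]
opening: 0.887
```

Call:
jog_arm --motion '[0,6,0,0,0,0,0,12,0,0,0,0,0,18,0,0,0,0,0,22,0,0,0,0,0,24,0,0,0,0,0,24,0,0,0,0]'

```text
time_s: 5.28
position: [0.5109, -0.1863, 0.0091]
tcp_rot: [[-0.615, 0.616, 0.493], [-0.349, 0.347, -0.87], [-0.707, -0.707, 0.002]]
force: [0.1, 0.4, -0.3]
opening: 1.002
```

Call:
jog_arm --motion '[0,0,0,0,0,0,0,0,0,0,0,0,0,0,0,0,0,0,0,0,0,0,0,0]' --gripper 0.5

```text
time_s: 5.78
position: [0.5108, -0.1867, 0.0093]
tcp_rot: [[-0.615, 0.616, 0.492], [-0.349, 0.347, -0.871], [-0.707, -0.707, 0.002]]
force: [-0.2, 0.1, -0.1]
opening: 0.73
```

The opening reads 0.73, or 63.5 mm, so the block is gripped. Next I'll lift it and look.

Call:
jog_arm --motion '[-4,-4,0,0,0,0,-12,-12,0,0,0,0,-24,-24,0,0,0,0,-38,-38,0,0,0,0,-52,-52,0,0,0,0,-64,-64,0,0,0,0,-72,-72,0,0,0,0,-75,-75,0,0,0,0,-75,-75,0,0,0,0]'

```text
time_s: 6.9
position: [0.5107, -0.1862, 0.1157]
tcp_rot: [[-0.615, 0.616, 0.493], [-0.35, 0.347, -0.87], [-0.707, -0.708, 0.002]]
force: [0.0, -0.4, -0.3]
opening: 0.728
```

```bash
sed -i 's/t=np.array(p)-.003\*R\[:,1\]/t=np.array(p)+.022*R[:,1]/; s/+.003\*R\[:,1\],4/-.022*R[:,1],4/' h.py; grep -n 022 h.py
cat >> h.py <<'E'
def block(n,im,d,zlo,zhi,box):
    W=cloud(n,d);sat=im.astype(int).max(-1)-im.min(-1)
    return W
E
python3 - <<'E'
from h import *
s,R=st();p=np.array(s["position"])
for n in("top","scene"):
    im,dd=bot.capture(n);cv2.imwrite(f"pics/{n}5.png",im[:,:,::-1]);np.savez(f"pics/{n}5.npz",im=im,d=dd)
a,b=(cv2.imread(f"pics/{n}5.png") for n in("top","scene"))
f=np.hstack([cv2.resize(a[160:280,300:450],(400,320),interpolation=2),cv2.resize(b[115:235,270:420],(400,320),interpolation=2)]);cv2.imwrite("pics/c5.png",f)
E
```

```text
16:    t=np.array(p)+.022*R[:,1]
19:    s=bot.read_state();R=np.array(s["tcp_rot"]);print("t",s["time_s"],"J",np.round(s["joint_positions"],1).tolist(),"G",np.round(np.array(s["position"])-.022*R[:,1],4).tolist(),"F",np.round(s["force"],1).tolist(),"op",round(s["opening"]*87,1));return s,R
t 6.9 J [-57.5, 37.7, 117.6, 69.7, 48.8, -56.5] G [0.4971, -0.1939, 0.1312] F [0.0, -0.4, -0.3] op 63.3
```

View pics/c5.png

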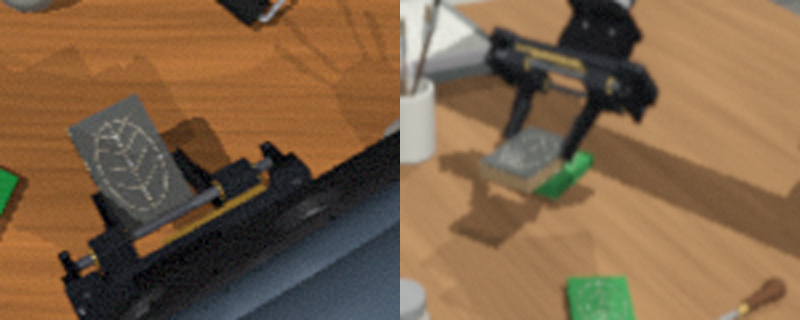

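The block is lifted and held level at about (140,160) in the left panel. I'll fit a plane to the lino to find the block in the tool frame.

Run:
```python
from h import *
s,R=st();p=np.array(s["position"])
for n in("top","scene"):
    z=np.load(f"pics/{n}5.npz");im=z["im"].astype(int);W=cloud(n,z["d"])
    sat=im.max(-1)-im.min(-1)
    m=(sat<30)&(im.sum(-1)>150)&(W[...,2]>.10)&(W[...,2]<.15)&(np.hypot(W[...,0]-.52,W[...,1]+.182)<.062)
    w=W[m];c=w.mean(0)
    for _ in range(3):
        A=np.c_[w[:,:2],np.ones(len(w))];k,*_=np.linalg.lstsq(A,w[:,2],rcond=None);r=abs(w[:,2]-A@k);w=w[r<.004]
    nn=np.array([-k[0],-k[1],1]);nn/=np.linalg.norm(nn)
    print(n,len(w),"normal",nn.round(3),"tool",(R.T@nn).round(3),cv2.minAreaRect((w[:,:2]*1000).astype(np.float32)), "z at c",(k@[.52,-.182,1]).round(4))
```

```text
t 7.0 J [-57.5, 37.7, 117.6, 69.7, 48.8, -56.5] G [0.4971, -0.1938, 0.1306] F [0.1, -0.1, -0.0] op 63.6
top 1253 normal [0.002 0.003 1.   ] tool [-0.709 -0.705 -0.   ] ((521.5064697265625, -181.28140258789062), (95.39231872558594, 63.77927780151367), 29.329452514648438) z at c 0.125
scene 368 normal [-0.001  0.004  1.   ] tool [-0.707 -0.707 -0.003] ((521.8050537109375, -180.7720947265625), (102.00166320800781, 78.1300048828125), 22.168611526489258) z at c 0.1239
```

The block is level and the lift height agrees. I'll turn it -90° about the jaw axis, keeping its centre in place.

Call:
jog_arm --motion '[-0.5,-0.5,0,0,0,-4,-1.3,-1.1,0,0,0,-9,-2.7,-2,0,0,0,-18,-4.2,-2.6,0,0,0,-27,-5.8,-3.1,0,0,0,-36,-7.5,-3.2,0,0,0,-45,-9,-3.1,0,0,0,-54,-10.9,-2.6,0,0,0,-63,-12.3,-2,0,0,0,-72,-13.7,-1.1,0,0,0,-81,-14.5,-0.5,0,0,0,-87,-15,0,0,0,0,-90,-15,0,0,0,0,-90,-15,0,0,0,0,-90,-15,0,0,0,0,-90]'

```text
time_s: 8.88
position: [0.5197, -0.1814, 0.1263]
tcp_rot: [[-0.617, -0.615, 0.492], [-0.347, -0.349, -0.871], [0.707, -0.707, 0.002]]
force: [-0.3, 0.9, -0.7]
opening: 0.729
```

Run:
```python
from h import *
s,R=st();p=np.array(s["position"]);print(p.round(4),R.round(3).tolist())
for n in("top","scene"):
    im,dd=bot.capture(n);cv2.imwrite(f"pics/{n}6.png",im[:,:,::-1]);np.savez(f"pics/{n}6.npz",im=im,d=dd)
a,b=(cv2.imread(f"pics/{n}6.png") for n in("top","scene"))
f=np.hstack([cv2.resize(a[140:300,270:470],(400,320),interpolation=2),cv2.resize(b[90:250,240:440],(400,320),interpolation=2)]);cv2.imwrite("pics/c6.png",f)
```

```text
t 8.875 J [-14.8, 49.1, 74.7, -29.6, 91.5, 54.6] G [0.5332, -0.1737, 0.1419] F [-0.3, 0.9, -0.7] op 63.5
[ 0.5197 -0.1814  0.1263] [[-0.617, -0.615, 0.492], [-0.347, -0.349, -0.871], [0.707, -0.707, 0.002]]
```

View pics/c6.png

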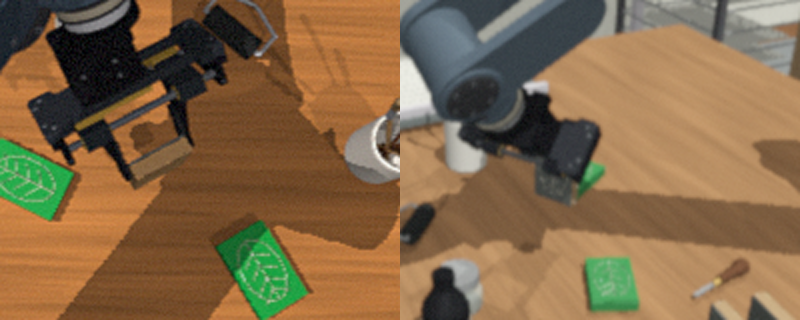

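The block is now upright, with the wooden top end at about (160,160) in the left panel and the lino facing outward. Its lower end should be about 65.7 mm up, so I'll lower it 62 mm and then go in small steps.

Call:
jog_arm --motion '[-4,4,0,0,0,0,-12,12,0,0,0,0,-22,22,0,0,0,0,-32,32,0,0,0,0,-39,39,0,0,0,0,-43,43,0,0,0,0,-44,44,0,0,0,0,-44,44,0,0,0,0,-44,44,0,0,0,0]'

```text
time_s: 10.1
position: [0.5203, -0.1812, 0.0641]
tcp_rot: [[-0.616, -0.614, 0.492], [-0.347, -0.35, -0.87], [0.707, -0.707, 0.002]]
force: [0.0, 0.4, -0.1]
opening: 0.73
```

Run:
```python
from h import *
s,R=st();p=np.array(s["position"]);print(p.round(4),R.round(3).tolist())
v=np.array([-.0076,.0074,.0012]);c=p+R@v;print("c",c)
for n in("top","scene"):
    im,dd=bot.capture(n);cv2.imwrite(f"pics/{n}7.png",im[:,:,::-1]);W=cloud(n,dd)
    if n=="top":
        m=(abs(W[...,2]-.103)<.008)&(np.hypot(W[...,0]-.52,W[...,1]+.182)<.05);w=W[m];im=im.astype(int);ok=im[m][:,0]-im[m][:,2]>25;w=w[ok]
        print(len(w),np.median(w[:,2]),cv2.minAreaRect((w[:,:2]*1000).astype(np.float32)))
    else:
        q=(W-c);d=np.array([np.cos(np.radians(29.5)),np.sin(np.radians(29.5)),0]);im=im.astype(int)
        m=(abs(q@d-.0095)<.008)&(np.linalg.norm(q,axis=-1)<.055)&(W[...,2]>.01)&((im.max(-1)-im.min(-1))<30)&(im.sum(-1)>130)
        w=W[m];cc=w.mean(0);nn=np.linalg.svd(w-cc)[2][2];print("lino n",len(w),nn.round(3),"az",np.degrees(np.arctan2(nn[1],nn[0])),"zmin",w[:,2].min(),w[:,2].max())
```

```text
t 10.1 J [-14.7, 53.9, 75.3, -29.7, 86.8, 57.3] G [0.5338, -0.1735, 0.0797] F [0.0, 0.4, -0.1] op 63.5
[ 0.5203 -0.1812  0.0641] [[-0.616, -0.614, 0.492], [-0.347, -0.35, -0.87], [0.707, -0.707, 0.002]]
c [ 0.5210461  -0.18223775  0.05352146]
247 0.10373720085743177 ((528.535400390625, -179.1537322998047), (46.19110870361328, 76.49927520751953), 17.946462631225586)
lino n 164 [-0.87  -0.494  0.005] az -150.42557150913964 zmin 0.010400611433343587 0.0634186720522103
```

Call:
jog_arm --motion '[-1,1,0,0,0,0,-1.7,1.7,0,0,0,0,-2.2,2.2,0,0,0,0,-2.5,2.5,0,0,0,0,-2.5,2.5,0,0,0,0]'

```text
time_s: 10.82
position: [0.52, -0.1811, 0.0602]
tcp_rot: [[-0.616, -0.615, 0.492], [-0.347, -0.349, -0.87], [0.708, -0.707, 0.002]]
force: [1.0, 0.5, -0.6]
opening: 0.728
```

Call:
jog_arm --motion '[-0.2,0.2,0,0,0,0,-0.4,0.4,0,0,0,0,-0.4,0.4,0,0,0,0]'

```text
time_s: 11.2
position: [0.52, -0.1812, 0.0601]
tcp_rot: [[-0.615, -0.615, 0.492], [-0.347, -0.35, -0.87], [0.708, -0.706, 0.002]]
force: [0.1, 0.2, 4.1]
opening: 0.727
```

Contact at 4 N. I'll let go, then back off along the fingers.

Call:
jog_arm --motion '[0,0,0,0,0,0,0,0,0,0,0,0,0,0,0,0,0,0,0,0,0,0,0,0]' --gripper 1.0

```text
time_s: 11.7
position: [0.52, -0.1812, 0.0593]
tcp_rot: [[-0.616, -0.615, 0.492], [-0.347, -0.349, -0.87], [0.707, -0.707, 0.002]]
force: [-0.3, 0.3, 0.5]
opening: 0.988
```

Call:
jog_arm --motion '[0,-5,0,0,0,0,0,-18,0,0,0,0,0,-40,0,0,0,0,0,-65,0,0,0,0,0,-85,0,0,0,0,0,-95,0,0,0,0,0,-95,0,0,0,0]'

```text
time_s: 12.58
position: [0.5792, -0.1477, 0.1273]
tcp_rot: [[-0.617, -0.614, 0.493], [-0.347, -0.35, -0.87], [0.706, -0.708, 0.003]]
force: [-0.6, -0.1, 0.2]
opening: 1.0
```

Run:
```python
from h import *
s,R=st();p=np.array(s["position"]);print(p.round(4))
d=np.array([np.cos(np.radians(29.5)),np.sin(np.radians(29.5)),0])
for n in("top","scene"):
    im,dd=bot.capture(n);cv2.imwrite(f"pics/{n}8.png",im[:,:,::-1]);np.savez(f"pics/{n}8.npz",im=im,d=dd);W=cloud(n,dd);im=im.astype(int)
    q=W-[.5208,-.182,.05]
    m=(abs(q[...,2]-.05)<.004)&(np.hypot(q[...,0],q[...,1])<.05)
    w=W[m]
    if len(w)>20: print(n,"top end",len(w),np.median(w[:,2]),cv2.minAreaRect((w[:,:2]*1000).astype(np.float32)))
    m=(abs(q@d-.0095)<.008)&(np.linalg.norm(q,axis=-1)<.06)&(W[...,2]>.01)&((im.max(-1)-im.min(-1))<30)
    w=W[m]
    if len(w)>50:
        cc=w.mean(0);nn=np.linalg.svd(w-cc)[2][2];print(n,"lino",len(w),nn.round(3),"az",np.degrees(np.arctan2(nn[1],nn[0])),cc.round(4))
a,b=(cv2.imread(f"pics/{n}8.png") for n in("top","scene"))
f=np.hstack([cv2.resize(a[140:300,270:470],(400,320),interpolation=2),cv2.resize(b[90:250,240:440],(400,320),interpolation=2)]);cv2.imwrite("pics/c8.png",f)
```

```text
t 12.575 J [-11.1, 52.8, 64.7, -27.9, 98.5, 54.3] G [0.5927, -0.14, 0.1428] F [-0.6, -0.1, 0.2] op 87.0
[ 0.5792 -0.1477  0.1273]
top top end 257 0.09959917695904685 ((521.1515502929688, -182.1945343017578), (19.211654663085938, 64.0228500366211), 29.546138763427734)
scene top end 27 0.09831892905706696 ((510.34466552734375, -158.86251831054688), (19.504514694213867, 19.181800842285156), 34.52223205566406)
scene lino 332 [0.865 0.503 0.003] az 30.17374282860911 [ 0.5256 -0.1686  0.0447]
```

View pics/c8.png

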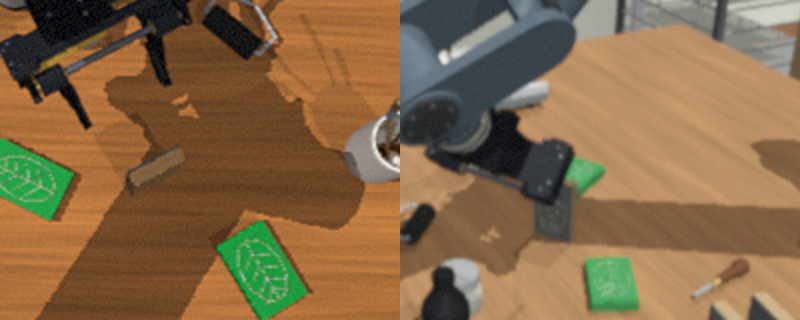

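The block stands by itself at (0.521,-0.182), plumb, 99.6 mm high, with the lino at azimuth 29.5–30°. I'll rise, turn the tool down with the jaws across the thickness, and narrow the opening to 45 mm.

Run:
```python
from h import *
s,R=st();p=np.array(s["position"])
Rd=R_down(29.5)
r=np.array(rel([.5212,-.1822,.20],Rd));print(r)
rv=r[3:];n=12
up=np.array([.707,-.707,0])*100
for k in range(1,n+1):
    f=k/n;f=f*f*(3-2*f)
    # arc: extra height
    e=R.T@np.array([0,0,60*4*f*(1-f)])
    print(np.round(np.r_[r[:3]*f+e,rv*f],0).astype(int).tolist(),end=",")
```

```text
t 12.675 J [-11.2, 52.9, 64.8, -27.8, 98.5, 54.3] G [0.5914, -0.1402, 0.1419] F [-1.1, 0.8, 0.3] op 87.0
[ 83.3  10.4   2.   35.2 -84.9  35.3]
[5, -3, 0, 1, -2, 1],[18, -11, 0, 3, -6, 3],[35, -21, 0, 6, -13, 6],[54, -30, 1, 9, -22, 9],[71, -36, 1, 13, -32, 13],[84, -37, 1, 18, -42, 18],[92, -33, 1, 22, -53, 22],[94, -25, 2, 26, -63, 26],[93, -14, 2, 30, -72, 30],[89, -2, 2, 33, -79, 33],[85, 7, 2, 35, -83, 35],[83, 10, 2, 35, -85, 35],
```

Call:
jog_arm --motion '[5,-3,0,1,-2,1,18,-11,0,3,-6,3,35,-21,0,6,-13,6,54,-30,1,9,-22,9,71,-36,1,13,-32,13,84,-37,1,18,-42,18,92,-33,1,22,-53,22,94,-25,2,26,-63,26,93,-14,2,30,-72,30,89,-2,2,33,-79,33,85,7,2,35,-83,35,83.3,10.4,2,35.2,-84.9,35.3,83.3,10.4,2,35.2,-84.9,35.3,83.3,10.4,2,35.2,-84.9,35.3]' --gripper 0.52

```text
time_s: 14.42
position: [0.5215, -0.1821, 0.1785]
tcp_rot: [[0.492, 0.002, 0.871], [-0.871, -0.0, 0.492], [0.001, -1.0, 0.001]]
force: [0.0, 0.1, 0.0]
opening: 0.523
```

Run:
```python
from h import *
s,R=st();p=np.array(s["position"])
print(rel([.5212,-.1822,.20],R_down(29.5)),rel([.5212,-.1822,.077],R_down(29.5)))
for n in("top","scene"):
    im,dd=bot.capture(n);cv2.imwrite(f"pics/{n}9.png",im[:,:,::-1]);W=cloud(n,dd)
    q=(W-p)@R*1000
    m=(abs(q[...,2])<60)&(abs(q[...,0])<14)&(q[...,1]>-35)&(q[...,1]<20);w=q[m]
    for sgn in(1,-1):
        k=w[w[:,2]*sgn>10]
        if len(k)>5: print(n,sgn,len(k),"tip y",np.percentile(k[:,1],[50,95,100]).round(1),"z",np.percentile(k[:,2],[2,98]).round(1))
a,b=(cv2.imread(f"pics/{n}9.png") for n in("top","scene"))
f=np.hstack([cv2.resize(a[140:300,270:470],(400,320),interpolation=2),cv2.resize(b[90:250,240:440],(400,320),interpolation=2)]);cv2.imwrite("pics/c9.png",f)
```

```text
t 14.425 J [-30.9, 27.4, 94.9, 0.0, 57.5, -60.4] G [0.5215, -0.1821, 0.2005] F [0.0, 0.1, 0.0] op 45.5
[-0.1, 0.5, -0.3, -0.1, -0.0, 0.1] [-0.2, 123.5, -0.5, -0.1, -0.0, 0.1]
scene 1 79 tip y [-20.9  -7.1  -4.4] z [24.5 35.1]
scene -1 78 tip y [-21.   -6.6  -4.7] z [-29.9 -18.8]
```

View pics/c9.png

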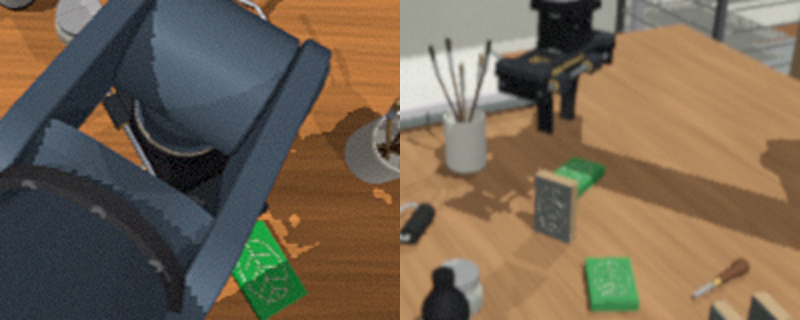

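The scene shows the narrowed jaws pointing down over the standing block at about (555,205) in the right panel. By kinematics the centre across the thickness is good to about 1 mm. I'll go down and grip.

Call:
jog_arm --motion '[0,10,-0.2,0,0,0,0,30,-0.5,0,0,0,0,52,-0.5,0,0,0,0,74,-0.5,0,0,0,0,94,-0.5,0,0,0,0,110,-0.5,0,0,0,0,120,-0.5,0,0,0,0,123.5,-0.5,0,0,0,0,123.5,-0.5,0,0,0]'

```text
time_s: 15.65
position: [0.5217, -0.1826, 0.0549]
tcp_rot: [[0.492, 0.002, 0.871], [-0.871, -0.0, 0.492], [0.001, -1.0, 0.001]]
force: [0.0, 1.1, -0.5]
opening: 0.524
```

Call:
jog_arm --motion '[0,0,0,0,0,0,0,0,0,0,0,0,0,0,0,0,0,0,0,0,0,0,0,0]' --gripper 0.05

```text
time_s: 16.15
position: [0.5216, -0.1826, 0.055]
tcp_rot: [[0.492, 0.002, 0.871], [-0.871, -0.0, 0.492], [0.001, -1.0, 0.001]]
force: [0.6, 0.5, 1.4]
opening: 0.214
```

Gripped at 18.6 mm. I'll lift straight up first.

Call:
jog_arm --motion '[0,-3,0,0,0,0,0,-12,0,0,0,0,0,-30,0,0,0,0,0,-55,0,0,0,0,0,-82,0,0,0,0,0,-110,0,0,0,0,0,-135,0,0,0,0,0,-150,0,0,0,0,0,-155,0,0,0,0,0,-155,0,0,0,0]'

```text
time_s: 17.4
position: [0.521, -0.1823, 0.2095]
tcp_rot: [[0.492, 0.001, 0.871], [-0.871, 0.0, 0.492], [0.0, -1.0, 0.001]]
force: [-0.2, 0.5, -1.0]
opening: 0.214
```

Run:
```python
from h import *
s,R=st();p=np.array(s["position"])
r=np.array(rel([.5634,.1961,p[2]+.022],R_down(-5.5)));print(r)
n=14
for k in range(1,n+1):
    f=k/n;f=f*f*(3-2*f);print(np.round(r*f,0).astype(int).tolist(),end=",")
```

```text
t 17.4 J [-30.9, 25.1, 93.1, 0.0, 61.8, -60.4] G [0.521, -0.1823, 0.2315] F [-0.2, 0.5, -1.0] op 18.6
[-3.086e+02  2.000e-01  2.231e+02 -1.000e-01  3.500e+01 -0.000e+00]
[-4, 0, 3, 0, 1, 0],[-17, 0, 12, 0, 2, 0],[-36, 0, 26, 0, 4, 0],[-61, 0, 44, 0, 7, 0],[-90, 0, 65, 0, 10, 0],[-121, 0, 88, 0, 14, 0],[-154, 0, 112, 0, 18, 0],[-187, 0, 135, 0, 21, 0],[-219, 0, 158, 0, 25, 0],[-247, 0, 179, 0, 28, 0],[-272, 0, 197, 0, 31, 0],[-292, 0, 211, 0, 33, 0],[-304, 0, 220, 0, 34, 0],[-309, 0, 223, 0, 35, 0],
```

Call:
jog_arm --motion '[-4,0,3,0,1,0,-17,0,12,0,2,0,-36,0,26,0,4,0,-61,0,44,0,7,0,-90,0,65,0,10,0,-121,0,88,0,14,0,-154,0,112,0,18,0,-187,0,135,0,21,0,-219,0,158,0,25,0,-247,0,179,0,28,0,-272,0,197,0,31,0,-292,0,211,0,33,0,-304,0,220,0,34,0,-308.6,0,223,0,35,0,-308.6,0,223,0,35,0,-308.6,0,223,0,35,0]'

```text
time_s: 19.4
position: [0.5634, 0.1953, 0.2095]
tcp_rot: [[-0.097, 0.001, 0.995], [-0.995, -0.0, -0.097], [0.0, -1.0, 0.001]]
force: [0.5, 0.9, -1.6]
opening: 0.215
```

Run:
```python
from h import *
s,R=st();p=np.array(s["position"]);print(p.round(4),R.round(3).tolist())
for n in("top","scene"):
    im,dd=bot.capture(n);cv2.imwrite(f"pics/{n}10.png",im[:,:,::-1]);np.savez(f"pics/{n}10.npz",im=im,d=dd)
W=cloud("scene",dd)
t=np.radians(-5.5);ex=np.array([np.cos(t),np.sin(t),0]);ey=np.array([-np.sin(t),np.cos(t),0])
im=im.astype(int);q=W-[p[0],p[1],0]
sat=im.max(-1)-im.min(-1)
m=(sat<30)&(abs(q@ex-.0095)<.008)&(abs(q@ey)<.045)&(W[...,2]>.14)&(W[...,2]<.22)
w=W[m];cc=w.mean(0);nn=np.linalg.svd(w-cc)[2][2];nn*=np.sign(nn[0]);print("lino",len(w),nn.round(3),"az",np.degrees(np.arctan2(nn[1],nn[0])).round(2),cc.round(4),"x of face rel TCP",((w-[p[0],p[1],0])@ex).mean().round(4),"width",np.percentile((w-[p[0],p[1],0])@ey,[1,99]).round(4),"zmin",w[:,2].min().round(4))
# groove in scene view: rack top surfaces, edges along ex
c0=np.array([.5335,.199,0]);q=W-c0
for g0,g1 in((-.12,.14),):
  m=(abs(q@ey)<.06)&(W[...,2]>.034)&(W[...,2]<.046)
  X=(q@ex)[m];h,e=np.histogram(X,np.arange(-.145,.146,.005));print([(round(float(a)*1000),int(b)) for a,b in zip(e,h)])
f=cv2.resize(cv2.imread("pics/scene10.png")[140:340,300:500],(600,600),interpolation=2);cv2.imwrite("pics/c10.png",f)
```

```text
t 19.4 J [8.4, 28.4, 86.8, -0.0, 64.7, 14.0] G [0.5633, 0.1953, 0.2315] F [0.5, 0.9, -1.6] op 18.7
[0.5634 0.1953 0.2095] [[-0.097, 0.001, 0.995], [-0.995, -0.0, -0.097], [0.0, -1.0, 0.001]]
lino 430 [ 0.996 -0.091 -0.004] az -5.22 [0.5744 0.2031 0.1874] x of face rel TCP 0.0103 width [-0.0245  0.0347] zmin 0.1586
[(-145, 0), (-140, 4), (-135, 41), (-130, 39), (-125, 39), (-120, 33), (-115, 33), (-110, 34), (-105, 32), (-100, 6), (-95, 7), (-90, 8), (-85, 58), (-80, 15), (-75, 47), (-70, 47), (-65, 41), (-60, 41), (-55, 39), (-50, 40), (-45, 37), (-40, 7), (-35, 6), (-30, 10), (-25, 65), (-20, 28), (-15, 74), (-10, 82), (-5, 87), (0, 90), (5, 83), (10, 100), (15, 89), (20, 0), (25, 0), (30, 0), (35, 0), (40, 15), (45, 49), (50, 46), (55, 43), (60, 38), (65, 32), (70, 30), (75, 20), (80, 6), (85, 8), (90, 8), (95, 75), (100, 38), (105, 91), (110, 102), (115, 89), (120, 103), (125, 100), (130, 107), (135, 90), (140, 0)]
```

View pics/c10.png

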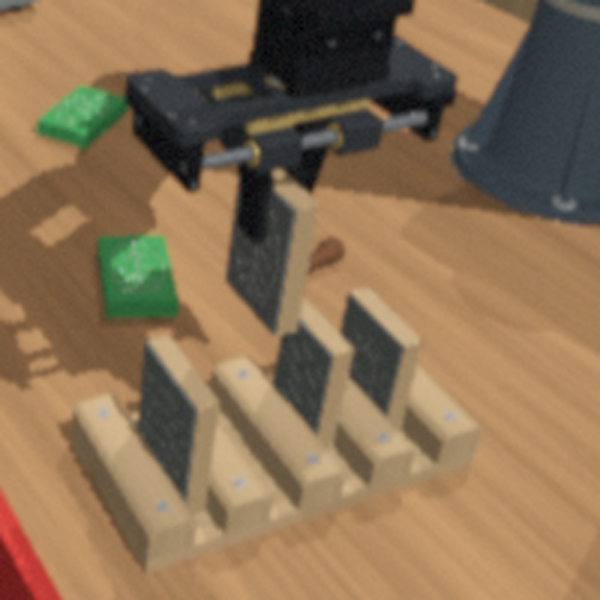

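The lino faces rack +x, matching its neighbours, at azimuth -5.2°. The block hangs over the empty groove with offsets under 1 mm. Its lower end is at about 154 mm, so I'll lower 110 mm to just above the mouth and check.

Call:
jog_arm --motion '[0,5,-0.3,0,0,0,0,20,-0.3,0,0,0,0,40,-0.3,0,0,0,0,62,-0.3,0,0,0,0,84,-0.3,0,0,0,0,100,-0.3,0,0,0,0,108,-0.3,0,0,0,0,110,-0.3,0,0,0,0,110,-0.3,0,0,0]'

```text
time_s: 20.62
position: [0.5639, 0.196, 0.1003]
tcp_rot: [[-0.096, 0.003, 0.995], [-0.995, 0.0, -0.096], [-0.0, -1.0, 0.003]]
force: [-0.2, 0.8, -0.9]
opening: 0.217
```

Run:
```python
from h import *
s,R=st();p=np.array(s["position"]);print(p.round(4))
for n in("top","scene"):
    im,dd=bot.capture(n);cv2.imwrite(f"pics/{n}11.png",im[:,:,::-1]);np.savez(f"pics/{n}11.npz",im=im,d=dd)
f=cv2.resize(cv2.imread("pics/scene11.png")[200:340,320:460],(700,600),interpolation=2);cv2.imwrite("pics/c11.png",f)
```

```text
t 20.625 J [8.5, 36.7, 92.0, -0.0, 51.2, 14.0] G [0.5638, 0.196, 0.1223] F [-0.2, 0.8, -0.9] op 18.8
[0.5639 0.196  0.1003]
```

View pics/c11.png

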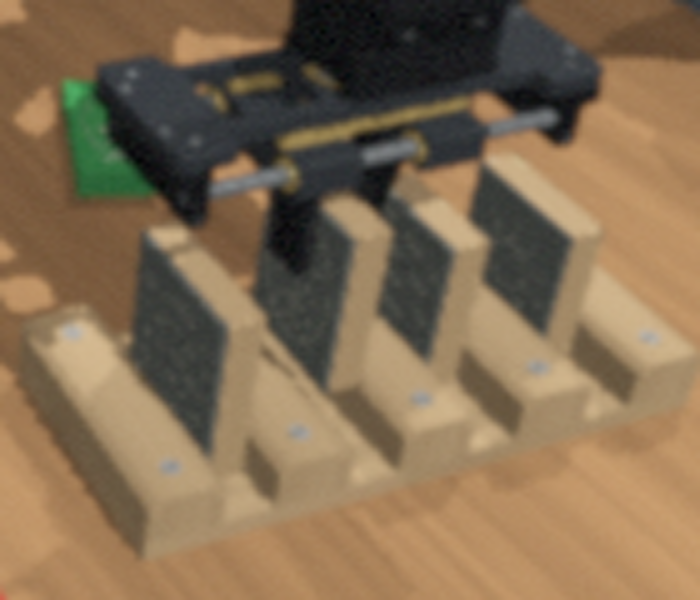

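The block sits centred over the groove at about (330,370), just above the rack top, and the gripper body is well above the tallest neighbour. I'll lower it slowly.

Call:
jog_arm --motion '[0,2,-0.4,0,0,0,0,5,-0.5,0,0,0,0,8,-0.5,0,0,0,0,11,-0.5,0,0,0,0,14,-0.5,0,0,0,0,14,-0.5,0,0,0]'

```text
time_s: 21.48
position: [0.5627, 0.1959, 0.0854]
tcp_rot: [[-0.096, 0.001, 0.995], [-0.995, -0.0, -0.096], [0.0, -1.0, 0.001]]
force: [-0.6, 0.1, -0.9]
opening: 0.22
```

Call:
jog_arm --motion '[0,3,0,0,0,0,0,6,0,0,0,0,0,9,0,0,0,0,0,12,0,0,0,0,0,14,0,0,0,0,0,15.5,0,0,0,0,0,15.5,0,0,0,0]'

```text
time_s: 22.35
position: [0.5629, 0.196, 0.0702]
tcp_rot: [[-0.096, 0.001, 0.995], [-0.995, -0.0, -0.096], [-0.0, -1.0, 0.001]]
force: [-0.1, -0.2, -0.4]
opening: 0.215
```

Call:
jog_arm --motion '[0,1,0,0,0,0,0,2,0,0,0,0,0,2.6,0,0,0,0,0,2.6,0,0,0,0]'

```text
time_s: 22.85
position: [0.5629, 0.196, 0.0677]
tcp_rot: [[-0.096, 0.001, 0.995], [-0.995, -0.0, -0.096], [-0.0, -1.0, 0.001]]
force: [-0.9, -0.0, -1.8]
opening: 0.216
```

Call:
jog_arm --motion '[0,0.4,0,0,0,0,0,0.8,0,0,0,0,0,0.8,0,0,0,0]'

```text
time_s: 23.22
position: [0.563, 0.196, 0.0671]
tcp_rot: [[-0.096, 0.002, 0.995], [-0.995, 0.0, -0.096], [-0.0, -1.0, 0.002]]
force: [0.5, 1.3, 0.3]
opening: 0.214
```

Call:
jog_arm --motion '[0,0.4,0,0,0,0,0,0.8,0,0,0,0,0,0.8,0,0,0,0]'

```text
time_s: 23.6
position: [0.5631, 0.1961, 0.067]
tcp_rot: [[-0.096, 0.002, 0.995], [-0.995, 0.0, -0.096], [-0.0, -1.0, 0.002]]
force: [-2.1, 0.2, 5.8]
opening: 0.216
```

Floor contact is 5.8 N at exactly the expected height (67-55 = 12 mm). I'll open only to 0.42 so the fingers clear the neighbours, then rise.

Call:
jog_arm --motion '[0,0,0,0,0,0,0,0,0,0,0,0,0,0,0,0,0,0,0,0,0,0,0,0]' --gripper 0.42

```text
time_s: 24.1
position: [0.5629, 0.1959, 0.0659]
tcp_rot: [[-0.096, 0.001, 0.995], [-0.995, -0.0, -0.096], [-0.0, -1.0, 0.001]]
force: [-0.0, 0.2, 0.4]
opening: 0.416
```

Call:
jog_arm --motion '[0,-3,0,0,0,0,0,-10,0,0,0,0,0,-25,0,0,0,0,0,-50,0,0,0,0,0,-80,0,0,0,0,0,-110,0,0,0,0,0,-140,0,0,0,0,0,-165,0,0,0,0,0,-180,0,0,0,0,0,-180,0,0,0,0]'

```text
time_s: 25.35
position: [0.5634, 0.1961, 0.2477]
tcp_rot: [[-0.096, 0.005, 0.995], [-0.995, 0.0, -0.096], [-0.001, -1.0, 0.005]]
force: [-0.1, 0.8, -0.2]
opening: 0.42
```

Run:
```python
from h import *
s,R=st();p=np.array(s["position"]);print(p.round(4))
for n in("top","scene"):
    im,dd=bot.capture(n);cv2.imwrite(f"pics/{n}12.png",im[:,:,::-1]);np.savez(f"pics/{n}12.npz",im=im,d=dd)
    W=cloud(n,dd);W0=cloud(n,np.load(f"pics/{n}0.npz")["d"]);i=im.astype(int)
    t=np.radians(-5.5);ex=np.array([np.cos(t),np.sin(t),0]);ey=np.array([-np.sin(t),np.cos(t),0]);c0=np.array([.5335,.199,0])
    for g in(-.09,-.03,.03,.09):
        for nm,w in(("before",W0),("after",W)):
            q=w-c0;m=(abs(q@ex-g)<.018)&(abs(q@ey)<.06)&(w[...,2]>.055)&(w[...,2]<.13);k=w[m]
            if len(k)>20:
                X=(k-c0)@ex;Y=(k-c0)@ey;print(n,g,nm,len(k),"X",np.percentile(X,[2,98]).round(4),"Y",np.percentile(Y,[2,98]).round(4),"top",np.percentile(k[:,2],97).round(4))
    if n=="scene":
        q=W-c0;m=(abs(q@ex-.0395)<.006)&(abs(q@ey)<.034)&(W[...,2]>.05)&((i.max(-1)-i.min(-1))<30);k=W[m];nn=np.linalg.svd(k-k.mean(0))[2][2];nn*=np.sign(nn[0]);print("lino n",len(k),nn.round(3))
f=cv2.resize(cv2.imread("pics/scene12.png")[150:340,300:490],(600,600),interpolation=2);cv2.imwrite("pics/c12.png",f)
```

```text
t 25.35 J [8.5, 26.0, 84.5, -0.0, 69.3, 14.0] G [0.5633, 0.1961, 0.2697] F [-0.1, 0.8, -0.2] op 36.6
[0.5634 0.1961 0.2477]
top -0.09 before 344 X [-0.0994 -0.0813] Y [-0.0451  0.0213] top 0.1039
top -0.09 after 344 X [-0.0994 -0.0813] Y [-0.0449  0.0218] top 0.1044
top -0.03 before 363 X [-0.04   -0.0212] Y [-0.0402  0.019 ] top 0.1119
top -0.03 after 362 X [-0.04   -0.0213] Y [-0.0401  0.0189] top 0.1117
top 0.03 after 420 X [0.0207 0.0394] Y [-0.0319  0.0305] top 0.1136
top 0.09 before 535 X [0.0797 0.0984] Y [-0.0346  0.0379] top 0.1186
top 0.09 after 534 X [0.0797 0.0985] Y [-0.0345  0.0374] top 0.1186
scene -0.09 before 591 X [-0.0988 -0.0794] Y [-0.0398  0.027 ] top 0.1025
scene -0.09 after 587 X [-0.0984 -0.0796] Y [-0.0399  0.0268] top 0.1027
scene -0.03 before 614 X [-0.039  -0.0195] Y [-0.0348  0.0237] top 0.1106
scene -0.03 after 615 X [-0.0386 -0.0198] Y [-0.0356  0.0239] top 0.1105
scene 0.03 after 676 X [0.0223 0.0409] Y [-0.0272  0.0357] top 0.1124
scene 0.09 before 803 X [0.0811 0.0999] Y [-0.0289  0.0434] top 0.1176
scene 0.09 after 799 X [0.0812 0.0999] Y [-0.029   0.0433] top 0.1176
lino n 1197 [ 0.999 -0.037 -0.007]
```

View pics/c12.png

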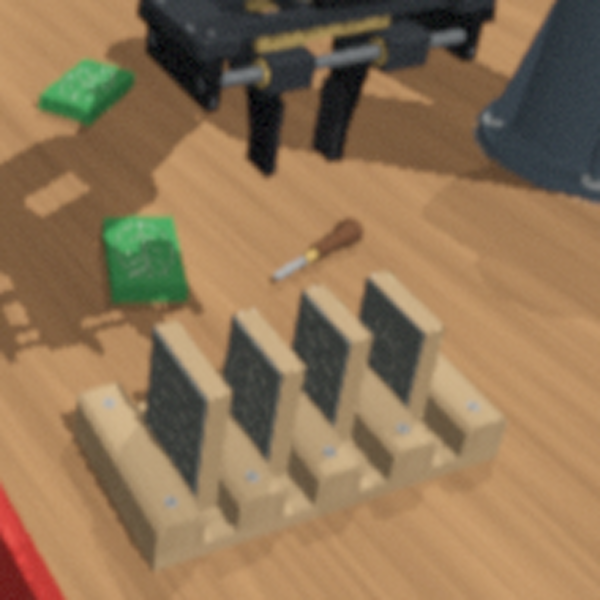

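View pics/scene12.png

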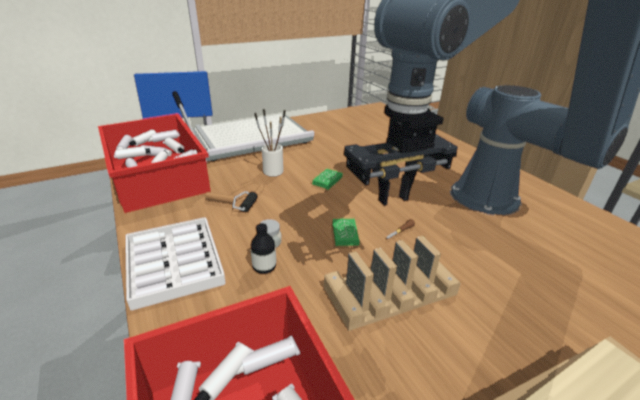

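The block stands in the groove, top at 112 mm against its neighbours (so it's home), in line with them and inside the rack. No other block has moved, so I'm handing in.

```bash
python3 -c "
from rig import bot
print(bot.hand_in())"
```

```text
the job is handed in; nothing more can be done
None
```

The block is in the empty groove and the job is handed in at about 25.4 s, well under the 61 s limit. I stood the grey leaf block on a short end and let go of it. I then picked it up again across its thickness and lowered it into the empty groove (rack x = +30 mm).

**Last checks**
- **Home on the floor:** the floor contact came at the expected 12 mm. The top reads about 112 mm, which is the 12 mm floor plus 100 mm.
- **Facing:** the lino faces the same way as the neighbours, confirmed in the last picture. Before lowering, a plane fit put it at -5.2° against the rack's -5.5°.
- **Side edges:** they lie within about ±36 mm of the rack's middle, well inside its ±65 mm.
- **Neighbours:** the three other blocks read the same as at the start, to within about 1 mm. The last picture shows nothing else on the bench out of place.

**What failed or disagreed**
- **First grip missed:** both cameras showed the fingertips about 3 mm behind the reported TCP, not the stated 22 mm ahead. The first closing went just above the block without touching it. I corrected by about 25 mm and gripped it on the second try.
- **Camera offset:** the two cameras disagree by about 3 mm in y.
- **Last lino-angle fit:** it read about -2°. I think other points were mixed in, and I did not re-run it. The block's edge positions still agree with its neighbours.

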